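Find the hidden catch of the cutter case and press it

ROBOT

A 7-joint arm with a two-finger parallel gripper is mounted at the origin on the work surface. World frame = base frame: x ahead of the robot, y to its left, z up, the work surface at z = 0. Lengths are in m, angles in rad, forces in N, time in s.
With the tool pointing down it reaches from about 0.425 to 0.875 m from the base axis. Payload 4.7 kg.
Tool frame: the origin (TCP) lies on the centre line of the jaws, within the pads' length; the fingertips stand 19 mm ahead of it and the grasp point (between the pads) is the TCP (ctrl.nose_length is the distance from the TCP to the fingertips, in m); z points along the fingers, x is the direction in which the jaws open and shut, and the axes are right-handed (so a half turn about z gives the same grasp; the last joint's range is limited). The gripper opens to 87 mm and grips with 3 to 60 N. Pads are 19 mm wide; open, the fingers measure 117 mm over their backs; the gripper's body (75 mm by 190 mm) begins 51 mm behind the grasp point.
Start: joints at [-1.231, 0.321, -0.07, 1.45, 0.023, 1.371, -0.057], TCP at [0.208, 0.616, 0.242] pointing down, gripper open.
Joint ranges: [-2.86, 2.86], [-0.3, 2.09], [-1.38, 1.24], [0.06, 2.45], [-1.56, 4.7], [0.09, 2.05], [-2.69, 2.69]. Speed limits (rad/s): [2.57, 2.57, 3.14, 3.14, 3.14, 3.14, 3.14].

INTERFACE

Orientations are given as a rotation vector (axis times angle).
In Python, from bench import ctrl gives the robot as it stands. The module is installed in compiled form; this text tells all that it offers.
- The arm moves only by the shell command python3 -m crank 'ROWS' [OPENING] [FORCE]. ROWS is a JSON object of lists of equal length, an entry for each row: "dp": the shift along the tool's x, y, z in cm, a list of three; "delta_rot": the turn, a rotation vector about the tool's x, y, z in rad, a list of three. In form: {"dp": [[x, y, z], ...], "delta_rot": [[rx, ry, rz], ...]}. A call has exactly 8 rows; each row shifts and turns the commanded pose from where the row before left it, along the tool's axes as they then stand; what a row does not reach is not made up. A row lasts 1/10 s, in which the tool goes at most 50 mm and 8.59 degrees, less where a joint would pass 70% of its speed; a pose out of reach is approached as far as the arm can. A call with a gripper value outside its range is refused whole. OPENING is the finger opening in cm, from 0 to 8.7, set as the call begins (- or left out, the last holds). The fingers move at their own pace and stop on an object; FORCE is the grip in N (left out, the last holds). Time passes only in rows, so rows that do not move let the fingers close, or fill a call up. It gives the time, the measured TCP pose, the force and the opening at its end, in the units of the state.
- ctrl.get_state(): the state, without advancing time (a new reading comes with each control period).
- ctrl.get_image(name): name is "scene" or "top" or "wrist"; returns the picture (480x640x3 uint8, blue, green, red); there is no depth.
- ctrl.camera_info(name): a dict with "camera_matrix" (3x3 intrinsics, pixels), "D" ([k1, k2, p1, p2, k3] as OpenCV has them; the pictures are not rectified), "xyz" and "orientation" of the camera in the world. Camera axes: x right, y down, z forward; pixel columns grow to the right and rows downward; lengths in m; the calibration is good to about 2 mm. A picture is of the moment at which its call begins: read the wrist's pose just before it. camera_info takes no time and is no camera call; for the wrist camera it gives the pose at the moment of the call.
- ctrl.close_job(): hands the job in, once; it reports no verdict.
The state is a dict: "time": time; "joint_positions": joint angles; "qd": joint speeds; "joint_torque": joint torques, N m; "position": TCP position; "tool_rot": TCP orientation; "ft_force": force on the tool from outside, world axes, zero at the start; "torque": the same for the moment, N m; "grip_width": opening from 0.0 (shut) to 1.0 (fully open).
Only numpy, scipy, OpenCV 4.12 (cv2) and the standard library are available. Lean on these libraries where they do the work, as an engineer would, in place of code of your own. Each camera call takes 0.05 s, during which the arm holds its last target.

TASK

The drawer of the noodle-cutter case is held shut by a concealed catch: one of the five round steel plates let into the case's flat top, sunk slightly below the others, is a push button. Feel along the plates with the closed fingertips for the one that gives, press it fully down so that the drawer springs out by itself, then let go of it and move clear. Do not touch the drawer, and leave all the loose things around and on the case where they are, without lifting or shifting them.

Things in the scene. Friction and masses are not known exactly. Their poses are not given: they have to be found in the camera images.
- case: low wooden case fixed to the table, 220 mm (own x) by 320 mm (own y), 100 mm high, with a flat steel top; origin under its centre at table height, own -x towards its drawer front, own z up
- panel_mid (a point): centre of the row of five round plates, level with the flat top (100 mm above the table), axes as the case's. Plate centres lie along own y at -116, -58, 0, +58 and +116 mm from it. Each is a 46 mm steel disc in a 50 mm hole, with a dark 2 mm ring gap. Four are fixed, level with the top, and do not give; the fifth, in any of the places, is the button
- button (a joint): how far the button is pressed, m: 0 at rest (face 2 mm below the flat top), 0.006 fully down (8 mm below). Begins to give at about 2 N, fully down at about 7 N, springs back when released; the catch lets go at about 0.0045. Closed fingertips pointing down fit in its hole
- drawer: wooden drawer with three steel cutter rollers in it, 300 mm wide, front 70 mm high, flush in the case's front. Shut, its origin coincides with the case's; once the catch lets go, a spring drives it 60 mm along the case's own -x in about half a second, and it stays out. It cannot be pulled out while the catch holds
- shaker: small aluminium salt shaker, 38 mm wide, 49 mm high, standing loose on the rear part of the case's top; origin under its centre
- jar: amber glass jar with a metal lid, 72 mm wide, 110 mm high, standing behind the case; origin under its centre
- bowl: white bowl, 130 mm wide, 55 mm high, left of the case; origin under its centre
- mug: blue mug, 76 mm wide, 85 mm high, right of the case; origin under its centre
- brush: flour brush with wooden handle, 200 mm long, lying on the table; its own x runs along it
- scraper: dough scraper, steel blade with a dark wooden grip, 96 x 120 mm, 18 mm high, lying on the table
- ladle: steel spoon with a wooden handle, 220 mm long, lying on the table; its own x runs along it

How it is judged:
By the outcome, as a careful person would: the job done as asked, in the order asked, and still so for the second after the job is handed in, with the robot touching nothing.
It also fails if it takes over 48 s, if anything falls off the work surface, if the arm or the gripper's body presses on something with over 40 N, if the wrist force passes 120 N, or if a joint passes its speed limit or range.

## Working session

There is one attempt and no reset: what is moved stays moved. The work goes in short steps, Python scripts to look and compute and a shell command to move; the robot and the scene stay as the last step left them, time stands still between calls to the robot, and variables do not carry over. Pictures are saved under pics/ and viewed, and the job is handed in when it is done.

```bash
mkdir -p pics
python3 - <<'E'
from bench import ctrl
import cv2
s=ctrl.get_state()
for k,v in s.items(): print(k,v)
print(ctrl.nose_length)
for n in("scene","top","wrist"):
    i=ctrl.camera_info(n);print(n,i)
    cv2.imwrite(f"pics/{n}0.png",ctrl.get_image(n))
E
```

```text
time 0.0
joint_positions [-1.23088538  0.32182965 -0.07010735  1.45169447  0.02261364  1.37077166
 -0.05689566]
qd [ 6.79189406e-04 -7.33551874e-05  1.04269998e-03 -3.12080082e-04
 -1.89643673e-03 -2.84503068e-04 -1.42084945e-03]
joint_torque [-4.64404475e-04 -4.91294575e+01 -4.04298278e-01 -3.12526846e+01
 -6.38725958e-02  4.38307668e-02  1.67934240e-04]
position [0.20792082 0.61530075 0.24044756]
tool_rot [ 2.55128650e+00  1.83111941e+00 -2.34458779e-03]
ft_force [-0.80187098  0.46035636 -0.28750215]
torque [ 0.0250167   0.00118593 -0.01930376]
grip_width 0.999599119779767
0.019
scene {'camera_matrix': array([[561.4554013 ,   0.        , 310.85993569],
       [  0.        , 561.4554013 , 232.9606164 ],
       [  0.        ,   0.        ,   1.        ]]), 'D': array([-0.02973616,  0.        ,  0.        ,  0.        ,  0.        ]), 'xyz': array([ 1.35671821, -0.16663644,  1.0813699 ]), 'orientation': array([-1.93753349, -1.62353364,  0.58833166])}
top {'camera_matrix': array([[491.23764338,   0.        , 319.29295067],
       [  0.        , 491.23764338, 235.80302152],
       [  0.        ,   0.        ,   1.        ]]), 'D': array([-0.08757315,  0.        ,  0.        ,  0.        ,  0.        ]), 'xyz': array([ 0.40886847, -0.01203749,  1.37380699]), 'orientation': array([-2.20794323,  2.14577662, -0.0845622 ])}
wrist {'camera_matrix': array([[428.53319422,   0.        , 322.0299185 ],
       [  0.        , 428.53319422, 239.44873461],
       [  0.        ,   0.        ,   1.        ]]), 'D': array([-0.07134837,  0.        ,  0.        ,  0.        ,  0.        ]), 'xyz': array([0.14391735, 0.63686032, 0.38312364]), 'orientation': array([2.37868593, 1.7078426 , 0.21531179])}
```

View pics/top0.png

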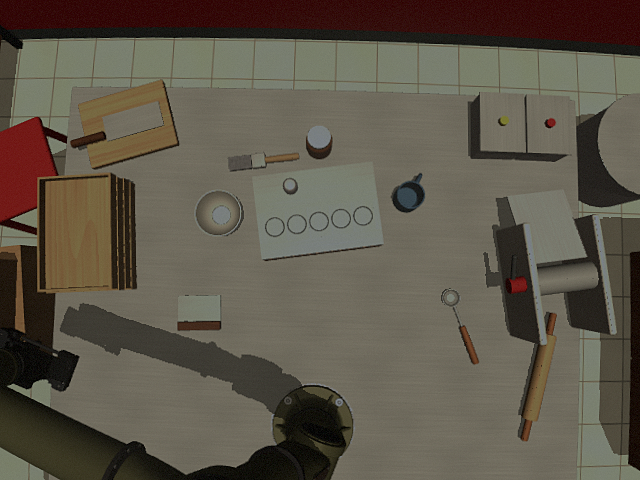

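View pics/scene0.png

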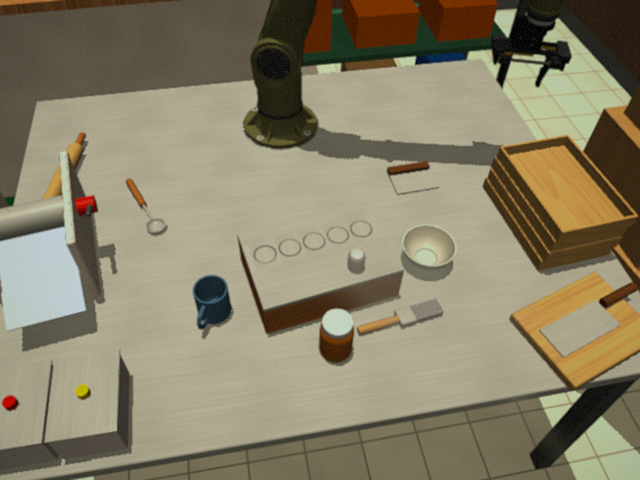

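View pics/wrist0.png

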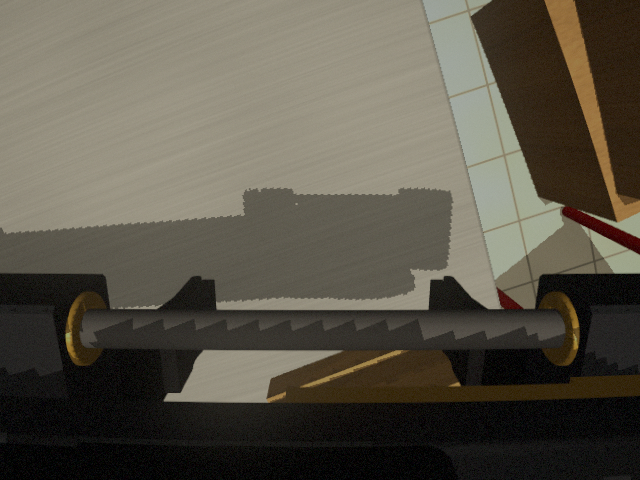

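The top view shows five rings in a row from (275,227) to (363,216), with the shaker at (290,185). The case corners are about (252,177), (373,163), (383,245) and (262,260). Next I'll locate the rings accurately.

```bash
cat > h.py <<'E'
import numpy as np,cv2
from scipy.spatial.transform import Rotation as R
def ray(ci,uv,z):
    p=cv2.undistortPoints(np.array(uv,float).reshape(-1,1,2),ci["camera_matrix"],ci["D"]).reshape(-1,2)
    d=np.c_[p,np.ones(len(p))]@R.from_rotvec(ci["orientation"]).as_matrix().T
    o=ci["xyz"]; return o+d*((z-o[2])/d[:,2])[:,None]
def proj(ci,P):
    Rm=R.from_rotvec(ci["orientation"]).as_matrix()
    return cv2.projectPoints(np.array(P,float),cv2.Rodrigues(Rm.T)[0],-Rm.T@ci["xyz"],ci["camera_matrix"],ci["D"])[0].reshape(-1,2)
E
python3 - <<'E'
from h import *
from bench import ctrl
for n,gu in(("top",[(275,227),(297,223),(319,221),(341,218),(363,216)]),("scene",[(361,229),(338,235),(314,241),(290,247),(265,254)])):
    im=cv2.imread(f"pics/{n}0.png");g=cv2.cvtColor(im,cv2.COLOR_BGR2GRAY)
    ci=ctrl.camera_info(n)
    th=cv2.adaptiveThreshold(g,255,0,cv2.THRESH_BINARY_INV,31,15)
    nn,lab,st,ce=cv2.connectedComponentsWithStats(th,connectivity=8)
    pts=[]
    for u in gu:
        best=[]
        for i in range(1,nn):
            x,y,w,h,a=st[i]
            c=(x+w/2-.5,y+h/2-.5)
            if np.hypot(c[0]-u[0],c[1]-u[1])<5 and w>10:
                ys,xs=np.where(lab==i); e=cv2.fitEllipse(np.c_[xs,ys].astype(np.float32)); best.append((w,h,e[0]))
        print(n,u,best); pts.append(best[0][2] if best else u)
    W=ray(ci,pts,.1);print(W.round(4))
    t=np.array([-116,-58,0,58,116])/1000
    A=np.polyfit(t,W[:,:2],1);print("dir",A[0],np.linalg.norm(A[0]),"mid",A[1])
    x,y=np.int32(np.mean(gu,0)); c=im[y-70:y+45,x-80:x+80]
    cv2.imwrite(f"pics/z_{n}.png",cv2.resize(c,None,fx=5,fy=5,interpolation=cv2.INTER_CUBIC))
E
```

```text
top (275, 227) [(np.int32(20), np.int32(20), (274.3931884765625, 226.5585479736328))]
top (297, 223) [(np.int32(20), np.int32(20), (296.4277038574219, 223.75111389160156))]
top (319, 221) [(np.int32(20), np.int32(20), (318.5782470703125, 220.91172790527344))]
top (341, 218) [(np.int32(20), np.int32(20), (340.6339111328125, 218.1725616455078))]
top (363, 216) [(np.int32(20), np.int32(20), (362.5438232421875, 215.45516967773438))]
[[ 0.5348  0.1133  0.1   ]
 [ 0.5438  0.056   0.1   ]
 [ 0.5528 -0.0015  0.1   ]
 [ 0.5617 -0.0589  0.1   ]
 [ 0.5704 -0.1159  0.1   ]]
dir [ 0.15382491 -0.98835462] 1.0002534481778464 mid [ 0.55269862 -0.00139972]
scene (361, 229) [(np.int32(23), np.int32(18), (360.7454528808594, 228.52931213378906))]
scene (338, 235) [(np.int32(23), np.int32(18), (337.37042236328125, 234.58575439453125))]
scene (314, 241) [(np.int32(23), np.int32(18), (313.67340087890625, 240.81143188476562))]
scene (290, 247) [(np.int32(24), np.int32(18), (289.386962890625, 247.21044921875))]
scene (265, 254) [(np.int32(23), np.int32(17), (264.7560119628906, 253.77149963378906))]
[[ 0.5373  0.1113  0.1   ]
 [ 0.5462  0.0539  0.1   ]
 [ 0.5553 -0.0032  0.1   ]
 [ 0.5644 -0.0605  0.1   ]
 [ 0.5737 -0.1175  0.1   ]]
dir [ 0.15675407 -0.98625284] 0.9986323169112493 mid [ 0.55538681 -0.00322543]
```

View pics/z_top.png

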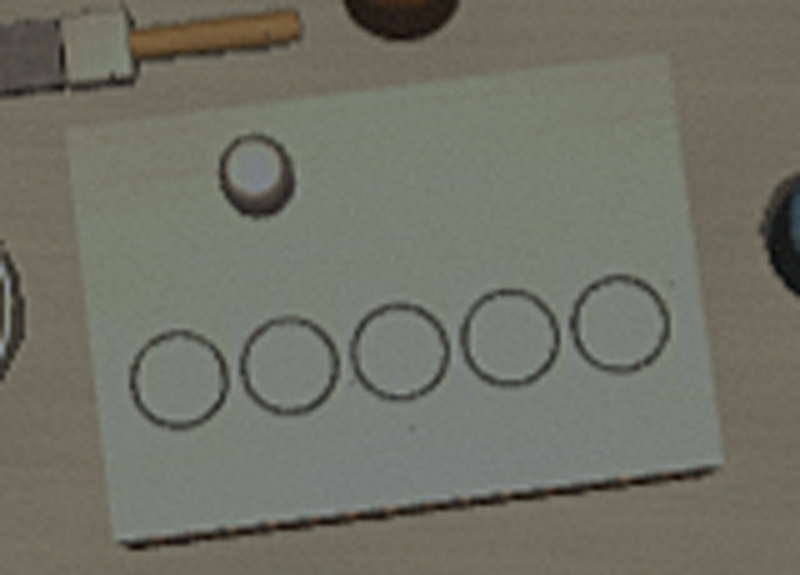

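View pics/z_scene.png

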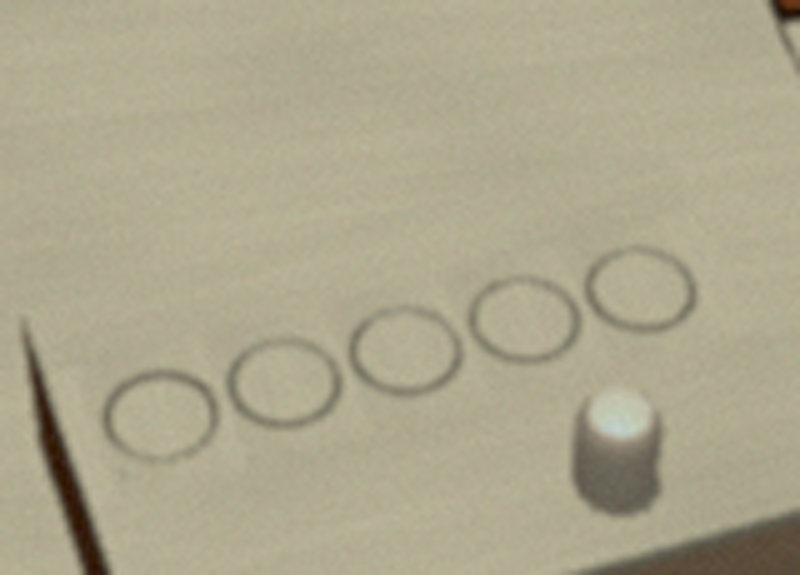

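In the scene view, the far rim of the leftmost ring (265,254) is thicker and its near rim is fainter. That makes the plate at own y = -116 mm, about (0.572,-0.117), the likely sunk one. I'll fly over there, raised and with the fingers closed, then look with the wrist camera.

```bash
python3 -m crank '{"dp":[[0,0,-3],[-2,2,-2],[-3.4,3.4,0],[-3.4,3.4,0],[-3.4,3.4,0],[-3.4,3.4,0],[-3.4,3.4,0],[-3.4,3.4,0]],"delta_rot":[[0,0,0],[0,0,0],[0,0,0],[0,0,0],[0,0,0],[0,0,0],[0,0,0],[0,0,0]]}' 0 10
python3 -m crank '{"dp":[[-3.4,3.4,0],[-3.4,3.4,0],[-3.4,3.4,0],[-3.4,3.4,0],[-3.4,3.4,0],[-3.4,3.4,0],[-3.4,3.4,0],[-3.4,3.4,0]],"delta_rot":[[0,0,0],[0,0,0],[0,0,0],[0,0,0],[0,0,0],[0,0,0],[0,0,0],[0,0,0]]}'
```

```text
time: 0.95
position: [0.3491, 0.3298, 0.2914]
tool_rot: [-2.552, -1.832, -0.0]
ft_force: [1.0, -0.4, 0.2]
grip_width: 0.358
time: 1.75
position: [0.5196, -0.0147, 0.2916]
tool_rot: [-2.552, -1.832, -0.001]
ft_force: [-0.1, 0.3, 1.2]
grip_width: 0.003
```

```bash
python3 -m crank '{"dp":[[-2,4,0.5],[-2,4,0.5],[-2,4,0.5],[-2,4,0.5],[0,2,1],[0,0,0],[0,0,0],[0,0,0]],"delta_rot":[[0,0,0],[0,0,0],[0,0,0],[0,0,0],[0,0,0],[0,0,0],[0,0,0],[0,0,0]]}'
python3 - <<'E'
from bench import ctrl
from h import *
ci=ctrl.camera_info("wrist"); im=ctrl.get_image("wrist")
cv2.imwrite("pics/w1.png",im)
m=np.array([.554,-.0023,.1]);d=np.array([.1553,-.9873,0]);d/=np.linalg.norm(d)
print(proj(ci,[m+t*d for t in(-.116,-.058,0,.058,.116)]).round(1))
import json;np.save("w1.npy",ci,allow_pickle=True)
E
```

```text
time: 2.55
position: [0.6637, -0.1454, 0.262]
tool_rot: [-2.551, -1.833, -0.001]
ft_force: [0.1, -0.3, 0.2]
grip_width: 0.005
[[626.1 -70.7]
 [551.5 -34.6]
 [473.9   4.6]
 [395.6  45.5]
 [318.7  86.7]]
```

View pics/w1.png

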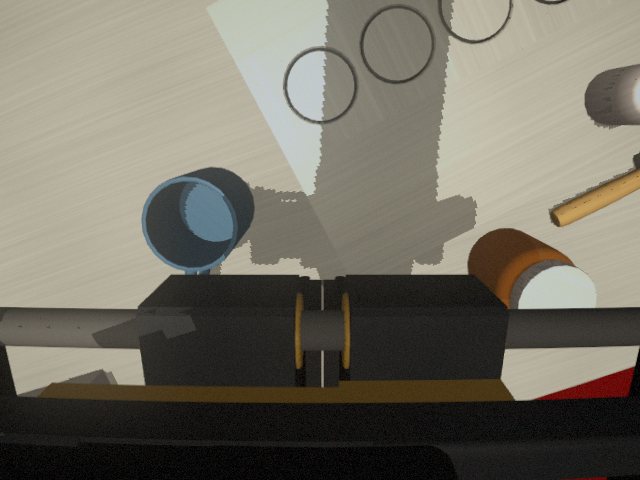

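The wrist view shows plate 5 at (320,85), against a prediction of (319,87), so the localisation agrees to about 1 mm. The mug is at (200,220) and the jar at (540,280), both clear. Next I'll move above plate 5 and down to just over the surface.

```bash
python3 -m crank '{"dp":[[-0.1,-3.2,0],[-0.1,-3.2,0],[0,-3.2,1],[0,0,4],[0,0,4],[0,0,2.5],[0,0,1],[0,0,0]],"delta_rot":[[0,0,0],[0,0,0],[0,0,0],[0,0,0],[0,0,0],[0,0,0],[0,0,0],[0,0,0]]}'
```

```text
time: 3.4
position: [0.5718, -0.1166, 0.1362]
tool_rot: [-2.551, -1.832, 0.001]
ft_force: [0.3, -0.3, 0.8]
grip_width: 0.007
```

```bash
python3 -m crank '{"dp":[[0,0,0.6],[0,0,0.5],[0,0,0.3],[0,0,0.1],[0,0,0.1],[0,0,0.1],[0,0,0.1],[0,0,0]],"delta_rot":[[0,0,0],[0,0,0],[0,0,0],[0,0,0],[0,0,0],[0,0,0],[0,0,0],[0,0,0]]}'
```

```text
time: 4.2
position: [0.5725, -0.1174, 0.1185]
tool_rot: [-2.552, -1.832, 0.0]
ft_force: [1.3, -0.4, -0.2]
grip_width: 0.005
```

```bash
python3 -m crank '{"dp":[[0,0,0.1],[0,0,0],[0,0,0.1],[0,0,0],[0,0,0],[0,0,0],[0,0,0],[0,0,0]],"delta_rot":[[0,0,0],[0,0,0],[0,0,0],[0,0,0],[0,0,0],[0,0,0],[0,0,0],[0,0,0]]}'
python3 - <<'E'
from bench import ctrl
s=ctrl.get_state();print(s["position"],s["ft_force"])
E
```

```text
time: 5.0
position: [0.5727, -0.1174, 0.1168]
tool_rot: [2.552, 1.832, 0.0]
ft_force: [-1.1, 0.8, 3.7]
grip_width: 0.008
[ 0.57268485 -0.11744955  0.11675058] [-1.10305877  0.77070363  3.69692389]
```

The first contact came at about 0.098 m, below the flat top, with a light force. That fits the button. I'll press slowly.

```bash
python3 -m crank '{"dp":[[0,0,0.1],[0,0,0],[0,0,0.1],[0,0,0],[0,0,0],[0,0,0],[0,0,0],[0,0,0]],"delta_rot":[[0,0,0],[0,0,0],[0,0,0],[0,0,0],[0,0,0],[0,0,0],[0,0,0],[0,0,0]]}'
```

```text
time: 5.8
position: [0.5727, -0.1174, 0.1146]
tool_rot: [2.552, 1.832, 0.0]
ft_force: [-1.1, 0.2, 4.9]
grip_width: 0.007
```

It gives: 2 mm more travel at about 5 N. I'll press on to the stop.

```bash
python3 -m crank '{"dp":[[0,0,0.1],[0,0,0.1],[0,0,0.1],[0,0,0.1],[0,0,0],[0,0,0],[0,0,0],[0,0,0]],"delta_rot":[[0,0,0],[0,0,0],[0,0,0],[0,0,0],[0,0,0],[0,0,0],[0,0,0],[0,0,0]]}'
python3 - <<'E'
from bench import ctrl
import cv2
cv2.imwrite("pics/s2.png",ctrl.get_image("scene"));cv2.imwrite("pics/t2.png",ctrl.get_image("top"))
E
```

```text
time: 6.6
position: [0.5728, -0.1175, 0.1114]
tool_rot: [2.552, 1.832, 0.001]
ft_force: [-1.8, 1.3, 9.7]
grip_width: 0.002
```

View pics/t2.png

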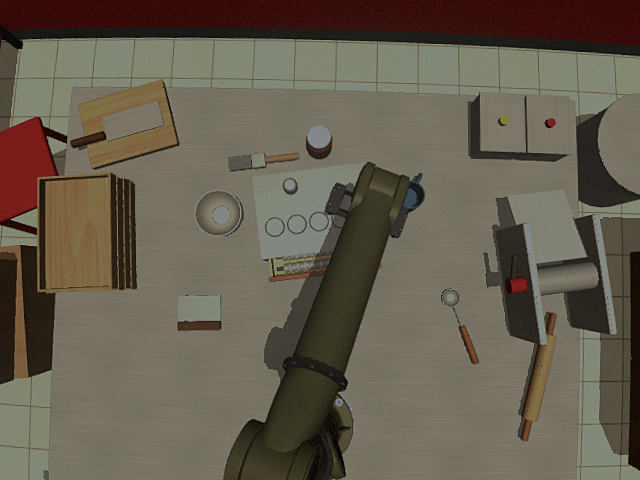

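The top view shows the drawer out, with rollers at (300,265). The force is 9.7 N and the advance stalled, so it looks bottomed. I'll confirm with 1 mm more, then release straight up.

```bash
python3 -m crank '{"dp":[[0,0,0.1],[0,0,0],[0,0,0],[0,0,0],[0,0,0],[0,0,0],[0,0,0],[0,0,0]],"delta_rot":[[0,0,0],[0,0,0],[0,0,0],[0,0,0],[0,0,0],[0,0,0],[0,0,0],[0,0,0]]}'
python3 -m crank '{"dp":[[0,0,-0.3],[0,0,-0.6],[0,0,-1.5],[0,0,-3],[0,0,-4],[0,0,-4],[0,0,-3],[0,0,0]],"delta_rot":[[0,0,0],[0,0,0],[0,0,0],[0,0,0],[0,0,0],[0,0,0],[0,0,0],[0,0,0]]}'
```

```text
time: 7.5
position: [0.573, -0.1175, 0.1114]
tool_rot: [-2.552, -1.832, -0.002]
ft_force: [-4.7, 0.2, 15.5]
grip_width: 0.006
time: 8.3
position: [0.5746, -0.1182, 0.2787]
tool_rot: [2.548, 1.829, 0.01]
ft_force: [0.4, -0.8, -0.2]
grip_width: 0.004
```

The stop is confirmed: the force rose to 15.5 N with no further travel. Now I'll move clear the way I came, high up, and check.

```bash
python3 -m crank '{"dp":[[2,-2,-1],[3.4,-3.4,0],[3.4,-3.4,0],[3.4,-3.4,0],[3.4,-3.4,0],[3.4,-3.4,0],[3.4,-3.4,0],[3.4,-3.4,0]],"delta_rot":[[0,0,0],[0,0,0],[0,0,0],[0,0,0],[0,0,0],[0,0,0],[0,0,0],[0,0,0]]}'
python3 -m crank '{"dp":[[3.4,-3.4,0],[3.4,-3.4,0],[2,-2,0],[1,-1,0],[0,0,0],[0,0,0],[0,0,0],[0,0,0]],"delta_rot":[[0,0,0],[0,0,0],[0,0,0],[0,0,0],[0,0,0],[0,0,0],[0,0,0],[0,0,0]]}'
python3 - <<'E'
from bench import ctrl
import cv2,numpy as np
a=ctrl.get_image("scene");b=ctrl.get_image("top")
cv2.imwrite("pics/s3.png",a);cv2.imwrite("pics/t3.png",b)
t=np.vstack([b[120:380,150:500],cv2.absdiff(b,cv2.imread("pics/top0.png"))[120:380,150:500]*2])
cv2.imwrite("pics/c3.png",t)
E
```

```text
time: 9.1
position: [0.409, 0.2108, 0.283]
tool_rot: [-2.552, -1.832, 0.001]
ft_force: [-0.4, -0.5, -0.0]
grip_width: 0.002
time: 9.9
position: [0.3503, 0.3323, 0.2837]
tool_rot: [2.555, 1.828, 0.0]
ft_force: [0.7, -0.6, 0.4]
grip_width: 0.004
```

View pics/c3.png

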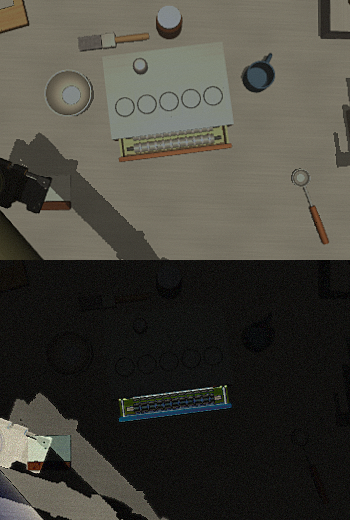

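View pics/s3.png

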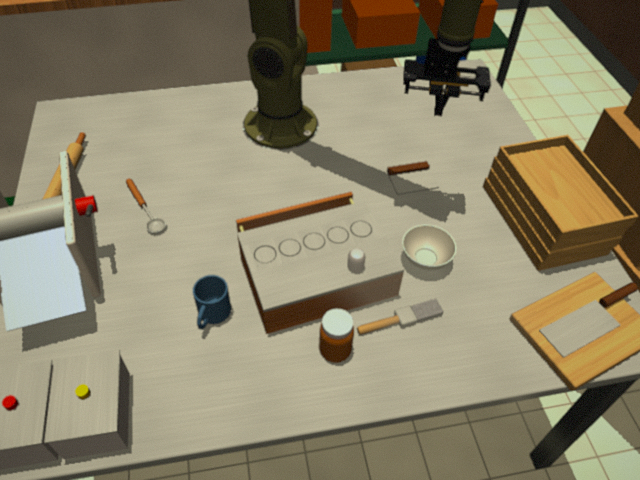

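In the top view, the only differences from the start image are the drawer, now out, and the arm with its shadow. The scraper lies under that shadow there, but the scene view shows it still at (408,168). The arm is clear, so I'll hand in.

```bash
python3 -c "
from bench import ctrl
print(ctrl.close_job())"
```

```text
the job is handed in; nothing more can be done
None
```

The drawer has sprung out, and I handed the job in with the arm clear and about 10 s on the robot's clock.

- **Finding the button:** The pictures pointed to the plate at own y = -116 mm as the sunk one, because its far rim looked thicker. I felt that plate first. Contact came about 2 mm below the flat top, and it gave at roughly 4–5 N. I did not touch the other four plates.
- **Pressing it:** I pressed it to its stop. The force rose from 9.7 to 15.5 N with no further travel, and the fingertips were about 7.6 mm below the flat top by the measured pose, which is near the 8 mm full depth.
- **Release and clear:** I let go straight up and retreated to the left at height. The force reading was back to about zero.
- **Last checks:** In the top view, compared with the start, only the drawer and the arm with its shadow had changed. The arm and its shadow covered the scraper there, so I checked it by eye in the scene view, where it was where it started. No check failed or disagreed beyond the 2–3 mm difference between the two cameras' positions for the plates.

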